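# Clamp a contactor in the cam-lock fixture

### The job

Set the black contactor down in the nest of the holding fixture, then turn the black cam knob clockwise so that the jaw pushes it against the stop, and go on gently until the sprung follower drops fully into the notch of the index disc. Stop turning as soon as it has dropped, never forcing the knob on against the notch, then let go and leave everything else on the bench where it is.

Things in the scene. Friction and masses are not known exactly. Their poses are not given: they have to be found in the camera images.
- contactor: the loose dark grey contactor; origin at the centre of its underside, x along its 70 mm side, y along its 50 mm side, z up. Either way round fits the nest
- contactor_mid (a point): centre (24 mm above the underside) of the contactor: box 70 x 50 mm (x, y), 32 mm high, with a raised top 36 x 46 mm that reaches 47 mm; about 160 g. Grasp it across y, in the middle of its length, over the lower box
- fixture: holding fixture fixed on the bench: aluminium plate, top at z = 10 mm, from x = -48 to 170 mm and y = -86 to 46 mm. Origin on the bench below the knob's axis; x runs from knob to stop, y left, z up. Grey follower housing at x = 0, y -48 to -78 mm, top at z = 40 mm. Four low guides (top z = 19 mm, at x 72 to 83 and 127 to 138 mm) leave 55 mm between them in y, and 44 mm in x for the fingers
- nest (a point): on the plate's top (10 mm over the bench), axes of the fixture, 105 mm from the knob's axis: where the centre of the contactor's underside lies when clamped, its long side along x. The stop face is 35 mm beyond (+x), up to 44 mm over the bench; the open jaw pad's face 43.5 mm before it. Set the contactor down 4 mm short (towards the knob) to stand midway, 4 mm free each end; the jaw pushes it the rest
- knob_grip (a point): on the knob's vertical axis, 60 mm above the bench: where to grip the black bar (54 mm long along this point's x, 14 mm thick along its y, from 41 to 71 mm above the bench). The axes turn with the knob; z up
- knob (a joint): knob angle, rad; grows clockwise from above; starts at 0 to 0.1, bar about along the fixture's x. Turning takes 0.15 to 0.35 N m; it stays where left. The follower begins to fall somewhere from 0.6 to 1.25 (the disc's setting varies, not given) and is fully down some 0.15 later; within 0.05 after that the notch's steep far wall blocks the roller and torque rises sharply: stop by then
- follower (a joint): travel of the sprung follower towards the knob, m: about 0 while its roller rides on the disc's rim, about 0.006 when it has dropped fully into the notch (its black cap then stands flush at the housing and the red band is hidden). Only its own spring moves it
- follower_cap (a point): outer end of the follower's black cap, 95 mm from the knob's axis on the fixture's -y side, 31 mm above the bench
- pad (a joint): travel of the sprung orange jaw pad (46 mm wide, 15 to 39 mm over the bench) on its jaw, m: 0 when free, negative when pressing on the contactor (1.8 N, then 0.7 N per mm); clamped it reads -0.001 to -0.012. The jaw moves forward 13.5 mm per rad of the knob
- green_terminals: bystander: green terminal strip, 46 x 33 x 36 mm, origin at its underside; leave alone
- relay: bystander: small relay with a black socket face, 49 x 28 x 22 mm, origin at its underside; leave alone
- screwdriver: bystander: slim red screwdriver 150 mm long, origin at its underside; leave alone
- tape: bystander: green tape roll, diameter 90 mm, 20 mm high, origin at its underside; leave alone
There are look-alikes about, which are no part of the job. What is shaped like the contactor but pink or purple is not meant.

How it is judged:
On the way, in this order (a step that is already met when the one before it is completed fails the run):
1. the contactor stands in the nest between jaw and stop, released, with the follower still up on the rim (horizontal distance between contactor and nest below 0.011 m and height (world z) of contactor below 0.0125 m and angle between the x axis of contactor and the x axis of fixture, either way round below 0.12 rad and contact force between the fingers and contactor below 0.1 N and value of joint follower below 0.002 m), for 0.2 s.
2. the knob has been turned until the follower dropped fully into the notch (value of joint follower above 0.0045 m and value of joint knob above 0.5 rad), for 0.2 s.
At the end, for the whole second after the job is handed in: Follower at least 4.5 mm down in the notch, knob past 0.5 rad; jaw pad pressed back at least 1 mm; contactor at rest, upright (0.08 rad), its underside less than 2.5 mm above the plate, in line with the fixture (0.1 rad), within 4.5 mm of its clamped place (all of step 2 and value of joint pad below -0.001 m and horizontal distance between contactor and nest below 0.0045 m and height (world z) of contactor below 0.0125 m and angle between contactor's own z axis and vertical below 0.08 rad and angle between the x axis of contactor and the x axis of fixture, either way round below 0.1 rad and linear speed of contactor below 0.01 m/s); the robot touches nothing.
It fails at once if the knob is forced on against the notch (more than 20 N between the follower and the index disc) (contact force between follower and disc above 20 N).
It fails at once if a bystander is moved by more than 15 mm (distance of any of green_terminals, relay, screwdriver, tape from where it was at the start of the episode above 0.015 m).
It also fails if it takes over 70 s, if anything falls off the work surface, if the arm or the gripper's body presses on something with over 40 N, if the wrist force passes 120 N, or if a joint passes its speed limit or range.

### The arm

A 6-joint arm with a two-finger parallel gripper is mounted at the origin on a cart in front of the work surface, level with it; the furniture and walls round the work are solid. World frame = base frame: x ahead of the robot, y to its left, z up, the work surface at z = 0. Lengths are in m, angles in rad, forces in N, time in s.
With the tool pointing down it reaches from about 0.35 to 0.775 m from the base axis. Payload 5.5 kg.
Tool frame: the origin (TCP) lies at the very end of the fingers, on their centre line; the grasp point (between the pads) lies 19 mm behind it; z points along the fingers, y is the direction in which the jaws open and shut (so a half turn about z gives the same grasp; the last joint's range is limited). The gripper opens to 85 mm and grips with 20 to 120 N. Pads are 22 mm wide; open, the fingers measure 114 mm over their backs; the gripper's body (76 mm by 85 mm) begins 54 mm behind the grasp point. The pads swing forward as they close: fully open they stand 13 mm farther back than shut.
Start: joints at [1.175, 0.313, 0.046, 1.304, 0, 1.431], TCP at [0.146, 0.556, 0.231] pointing down, gripper open.
Joint ranges: [-2.76, 2.76], [-0.86, 1.69], [-1.03, 1.26], [-2.2, 2.34], [-1.47, 1.5], [-3.14, 3.14]. Speed limits (rad/s): [2.57, 2.57, 3.14, 3.14, 3.14, 3.14].

### API

Orientations are given as a unit quaternion [w, x, y, z].
In Python, from workcell import env gives the robot as it stands. The module is installed in compiled form; this text tells all that it offers.
- The arm moves only by the shell command python3 -m pendant 'ROWS' [FORCE]. ROWS is JSON, a list of rows, each an object with "fingers": the finger opening in mm, from 0 to 85.4; "delta_pos": the shift along the tool's x, y, z in mm, a list of three; "angular": the turn, a rotation vector about the tool's x, y, z in rad, a list of three. In form: [{"fingers": fingers, "delta_pos": [x, y, z], "angular": [ax, ay, az]}, ...]. A call has 1 to 12 rows; each row shifts and turns the commanded pose from where the row before left it, along the tool's axes as they then stand; what a row does not reach is not made up. A row lasts 1/10 s, in which the tool goes at most 50 mm and 8.59 degrees, less where a joint would pass 70% of its speed; a pose out of reach is approached as far as the arm can. A call is refused whole if a number of a shift passes 50 or a number of a turn 0.15, either way. A call with a gripper value outside its range is refused whole. The fingers move at their own pace and stop on an object; FORCE is the grip in N (left out, the last holds). Time passes only in rows, so rows that do not move let the fingers close. It gives the time, the measured TCP pose, the force and the opening at its end, in the units of the state.
- env.get_state(): the state, without advancing time (a new reading comes with each control period).
- env.read_camera(name): name is "side" or "top" or "wrist"; returns the picture (480x640x3 uint8, blue, green, red); there is no depth.
- env.camera_params(name): a dict with "fx", "fy", "cx", "cy" (pixels), "view" (4x4, takes a point from world to camera coordinates). Camera axes: x right, y up, looking along -z (the intrinsics and any distortion apply to the point x, -y, -z); pixel columns grow to the right and rows downward; lengths in m; the calibration is good to about 2 mm. A picture is of the moment at which its call begins: read the wrist's pose just before it. camera_params takes no time and is no camera call; for the wrist camera it gives the pose at the moment of the call.
- env.hand_in(): hands the job in, once; it reports no verdict.
The state is a dict: "clock": time; "joint_pos": joint angles; "qvel": joint speeds; "tau": joint torques, N m; "tcp_pos": TCP position; "orientation": TCP orientation; "wrist_force": force on the tool from outside, world axes, zero at the start; "ft_torque": the same for the moment, N m; "finger_gap": finger opening in m.
Only numpy, scipy, OpenCV 4.12 (cv2) and the standard library are available. Lean on these libraries where they do the work, as an engineer would, in place of code of your own. Each camera call takes 0.05 s, during which the arm holds its last target. There are 200 camera calls.

## Working session

There is one attempt and no reset: what is moved stays moved. The work goes in short steps, Python scripts to look and compute and a shell command to move; the robot and the scene stay as the last step left them, time stands still between calls to the robot, and variables do not carry over. Pictures are saved under pics/ and viewed, about 8 in all and at most 12, crops included, and the job is handed in when it is done.

```bash
mkdir -p pics && python3 - <<'E'
from workcell import env
import cv2,numpy as np
s=env.get_state();print({k:np.round(v,3).tolist() for k,v in s.items()})
for n in("top","side"):
    im=env.read_camera(n);cv2.imwrite(f"pics/{n}0.png",im)
    p=env.camera_params(n);print(n,{k:np.round(v,4).tolist() for k,v in p.items()})
E
```

```text
{'clock': 0.0, 'joint_pos': [1.175, 0.314, 0.045, 1.304, 0.0, 1.431], 'qvel': [-0.001, -0.001, 0.001, 0.001, 0.001, 0.001], 'tau': [0.002, -48.062, 29.853, 0.019, -0.0, 0.0], 'tcp_pos': [0.145, 0.556, 0.23], 'orientation': [-0.0, 0.128, 0.992, -0.001], 'wrist_force': [1.772, -0.149, 0.098], 'ft_torque': [0.052, -0.013, 0.008], 'finger_gap': 0.085}
top {'fx': 561.5105, 'fy': 561.5105, 'cx': 312.7113, 'cy': 233.3553, 'view': [[-0.0247, -0.9997, 0.0038, 0.0856], [0.9789, -0.0234, 0.2032, -0.5516], [-0.203, 0.0088, 0.9791, -1.2273], [0.0, 0.0, 0.0, 1.0]]}
side {'fx': 606.3156, 'fy': 606.3156, 'cx': 329.0718, 'cy': 244.7543, 'view': [[-0.9998, -0.0021, 0.0216, 0.5409], [0.0173, -0.678, 0.7349, -0.0208], [0.0131, 0.7351, 0.6779, -1.5689], [0.0, 0.0, 0.0, 1.0]]}
```

View pics/top0.png

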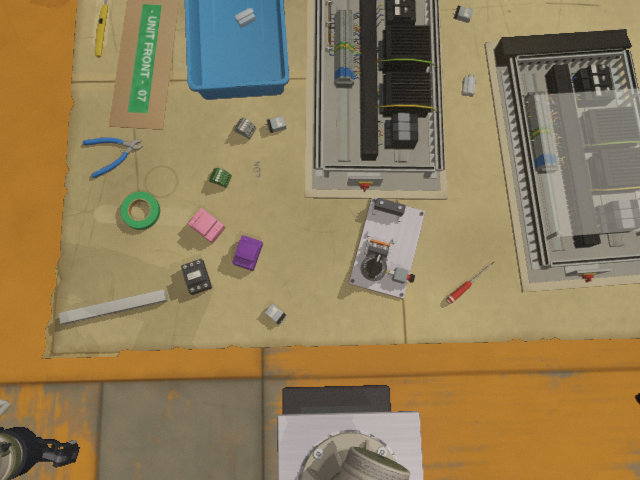

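View pics/side0.png

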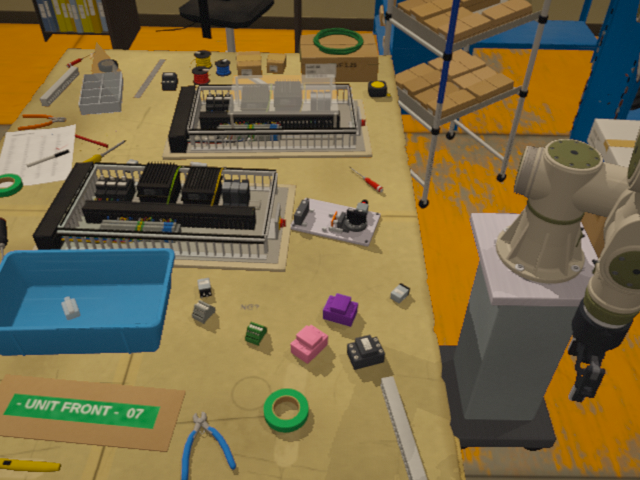

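Top view: dark contactor at (197,277). The things it could be mistaken for are the purple one (248,253), the pink one (206,224), and the contactors built into the cabinets (400,60…). By the description I choose (197,277). The fixture is at (388,247), with its knob at (374,263). Next is one close crop of both.

```bash
cat > h.py <<'E'
from workcell import env
import cv2,numpy as np
def ray(n,u,v,z,P=None):
    p=P or env.camera_params(n);V=np.array(p["view"]);R=V[:3,:3];c=-R.T@V[:3,3]
    d=R.T@np.array([(u-p["cx"])/p["fx"],-(v-p["cy"])/p["fy"],-1.])
    return (c+d*(z-c[2])/d[2])[:2]
def proj(n,X,P=None):
    p=P or env.camera_params(n);V=np.array(p["view"]);q=V[:3,:3]@np.array(X)+V[:3,3]
    return np.array([p["cx"]+p["fx"]*q[0]/-q[2],p["cy"]+p["fy"]*q[1]/q[2]])
E
python3 - <<'E'
from h import *
im=cv2.imread("pics/top0.png")
a=im[245:310,160:230];b=im[190:305,340:430]
a=cv2.resize(a,None,fx=5,fy=5,interpolation=cv2.INTER_CUBIC);b=cv2.resize(b,None,fx=5,fy=5,interpolation=cv2.INTER_CUBIC)
c=np.zeros((575,800,3),np.uint8);c[:325,:350]=a;c[:575,350:]=b;cv2.imwrite("pics/crop1.png",c)
for u,v,z in[(197,277,.047),(374,263,.071),(388,208,.044),(405,275,.03)]:print(ray("top",u,v,z))
E
```

```text
[0.4608193  0.33660054]
[ 0.47955495 -0.06305391]
[ 0.61228879 -0.10496323]
[ 0.45612988 -0.13790559]
```

View pics/crop1.png

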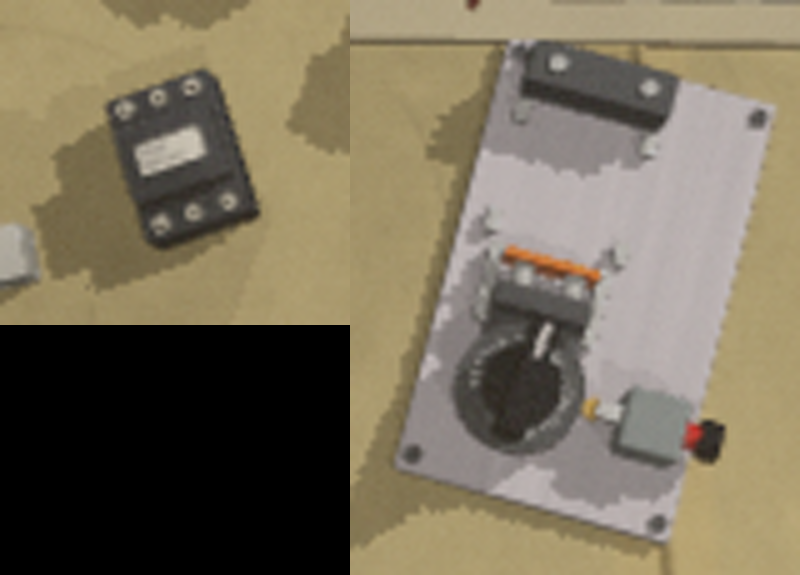

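```bash
python3 - <<'E'
from h import *
def c2(x,y):return 340+(x-350)/5-.4,190+y/5-.4
C=np.array([ray("top",*c2(*p),.01) for p in[(507,38),(777,105),(667,542),(397,466)]])
L=np.array([[170,46],[170,-86],[-48,-86],[-48,46]])/1000.
A,B=C-C.mean(0),L-L.mean(0);th=np.arctan2((B[:,0]*A[:,1]-B[:,1]*A[:,0]).sum(),(B*A).sum())
R=np.array([[np.cos(th),-np.sin(th)],[np.sin(th),np.cos(th)]]);o=C.mean(0)-R@L.mean(0)
print("fix",th,o,"res",C-(L@R.T+o),"nest",o+R@[.105,0])
D=np.array([ray("top",160+x/5-.4,245+y/5-.4,.032) for x,y in[(107,105),(208,70),(260,212),(158,247)]])
print("cont",D.mean(0),D,np.linalg.norm(np.roll(D,1,0)-D,axis=1))
e=(D[0]+D[1]-D[2]-D[3]);print("yaw",np.arctan2(e[1],e[0]))
print(env.get_state()["joint_pos"])
E
```

```text
fix -0.2933350392253222 [ 0.47481707 -0.06626471] res [[-0.00230329  0.0008617 ]
 [-0.00035398 -0.00048535]
 [ 0.00124571  0.00110683]
 [ 0.00141157 -0.00148317]] nest [ 0.57533199 -0.09662508]
cont [0.46464327 0.3413767 ] [[0.49008479 0.3768308 ]
 [0.50527714 0.33064944]
 [0.43903054 0.30589727]
 [0.42418061 0.35212928]] [0.07038129 0.0486161  0.07071974 0.04855841]
yaw 0.3580882472579451
[ 1.17538749e+00  3.13956568e-01  4.50718143e-02  1.30360259e+00
 -8.91215619e-06  1.43120831e+00]
```

```bash
python3 -m pendant '[{"fingers":85,"delta_pos":[-36.4,-12.7,0],"angular":[0,0,0]},{"fingers":85,"delta_pos":[-36.4,-12.7,0],"angular":[0,0,0]},{"fingers":85,"delta_pos":[-36.4,-12.7,0],"angular":[0,0,0]},{"fingers":85,"delta_pos":[-36.4,-12.7,0],"angular":[0,0,0]},{"fingers":85,"delta_pos":[-36.4,-12.7,0],"angular":[0,0,0]},{"fingers":85,"delta_pos":[-36.4,-12.7,0],"angular":[0,0,0]},{"fingers":85,"delta_pos":[-36.4,-12.7,0],"angular":[0,0,0]},{"fingers":85,"delta_pos":[-36.4,-12.7,0],"angular":[0,0,0]},{"fingers":85,"delta_pos":[-36.4,-12.7,0],"angular":[0,0,0]},{"fingers":85,"delta_pos":[-36.4,-12.7,0],"angular":[0,0,0]}]' && python3 -m pendant '[{"fingers":85,"delta_pos":[0,0,0],"angular":[0,0,-0.123]},{"fingers":85,"delta_pos":[0,0,0],"angular":[0,0,-0.123]},{"fingers":85,"delta_pos":[0,0,0],"angular":[0,0,-0.123]},{"fingers":85,"delta_pos":[0,0,0],"angular":[0,0,-0.123]},{"fingers":85,"delta_pos":[0,0,0],"angular":[0,0,-0.123]},{"fingers":85,"delta_pos":[0,0,0],"angular":[0,0,0]},{"fingers":85,"delta_pos":[0,0,0],"angular":[0,0,0]}]'
python3 - <<'E'
from h import *
s=env.get_state();print(np.round(s["joint_pos"],3),s["tcp_pos"])
P=env.camera_params("wrist");im=env.read_camera("wrist");cv2.imwrite("pics/w1.png",im)
print(P, proj("wrist",[.4645,.341,.047],P))
E
```

```text
clock: 1.1
tcp_pos: [0.4665, 0.3401, 0.2309]
orientation: [-0.0, 0.128, 0.992, -0.0]
wrist_force: [-0.8, 0.3, -0.4]
finger_gap: 0.0852
clock: 1.8
tcp_pos: [0.4654, 0.3413, 0.231]
orientation: [-0.0, -0.177, 0.984, -0.0]
wrist_force: [-0.2, -0.4, -0.2]
finger_gap: 0.0853
[0.494 0.318 0.052 1.305 0.    0.137] [0.4653581  0.34125897 0.23096822]
{'fx': 351.63587992045336, 'fy': 351.63587992045336, 'cx': 317.9597551190777, 'cy': 244.8783029003106, 'view': array([[-0.34809411,  0.93745732, -0.00206396, -0.15672491],
       [-0.8959975 , -0.33334528, -0.29337588,  0.56924101],
       [-0.27571538, -0.10027311,  0.95599494, -0.21762638],
       [ 0.        ,  0.        ,  0.        ,  1.        ]])} [319.17888996 218.01331179]
```

View pics/w1.png

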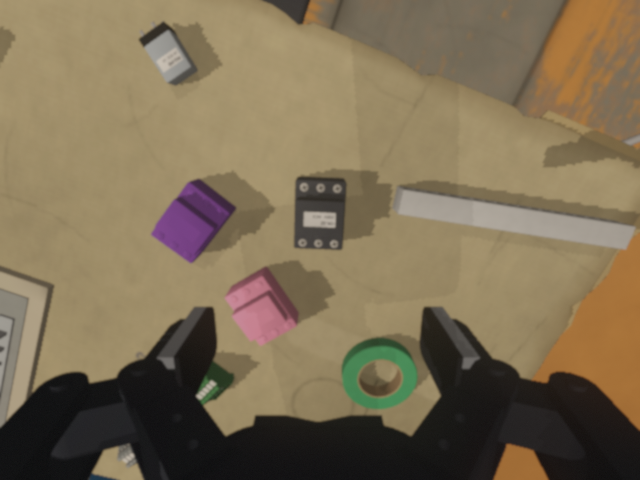

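The dark contactor is at (320,213), well aligned with the tool. The purple one is at (194,220) and the pink one at (262,305). I'll refine the pose with a dark mask.

```bash
python3 - <<'E'
from h import *
P=env.camera_params("wrist");im=cv2.imread("pics/w1.png")
m=(im.max(2)<75).astype(np.uint8);r=np.zeros_like(m);r[165:265,275:365]=m[165:265,275:365]
c=max(cv2.findContours(r,cv2.RETR_EXTERNAL,cv2.CHAIN_APPROX_NONE)[0],key=cv2.contourArea)
c=cv2.morphologyEx(r,cv2.MORPH_OPEN,np.ones((5,5)));c=max(cv2.findContours(c,0,1)[0],key=cv2.contourArea)
for z in(.032,.04):
    q=np.array([ray("wrist",*p,z,P) for p in c[:,0].astype(float)])*1000
    b=cv2.minAreaRect(q.astype(np.float32));print(z,b,cv2.boundingRect(c))
s=env.get_state();from scipy.spatial.transform import Rotation as R
w,x,y,zz=s["orientation"];M=R.from_quat([x,y,zz,w]).as_matrix();print(M.round(4),s["tcp_pos"])
E
```

```text
0.032 ((462.8373718261719, 341.1570129394531), (69.9974136352539, 47.384586334228516), 17.611021041870117) (296, 177, 49, 71)
0.04 ((461.2660217285156, 340.5430603027344), (68.36383056640625, 46.27875518798828), 17.611120223999023) (296, 177, 49, 71)
[[-9.370e-01 -3.492e-01 -5.000e-04]
 [-3.492e-01  9.370e-01 -2.000e-04]
 [ 5.000e-04 -0.000e+00 -1.000e+00]] [0.46538436 0.34129006 0.23104326]
```

```bash
python3 -m pendant '[{"fingers":85,"delta_pos":[1.5,0,40],"angular":[0,0,0.02]},{"fingers":85,"delta_pos":[0,0,45],"angular":[0,0,0]},{"fingers":85,"delta_pos":[0,0,45],"angular":[0,0,0]},{"fingers":85,"delta_pos":[0,0,40],"angular":[0,0,0]},{"fingers":85,"delta_pos":[0,0,30],"angular":[0,0,0]},{"fingers":85,"delta_pos":[0,0,15],"angular":[0,0,0]},{"fingers":85,"delta_pos":[0,0,9],"angular":[0,0,0]},{"fingers":85,"delta_pos":[0,0,0],"angular":[0,0,0]}]' 60 && python3 -m pendant '[{"fingers":40,"delta_pos":[0,0,0],"angular":[0,0,0]},{"fingers":40,"delta_pos":[0,0,0],"angular":[0,0,0]},{"fingers":40,"delta_pos":[0,0,0],"angular":[0,0,0]},{"fingers":40,"delta_pos":[0,0,0],"angular":[0,0,0]},{"fingers":40,"delta_pos":[0,0,0],"angular":[0,0,0]},{"fingers":40,"delta_pos":[0,0,0],"angular":[0,0,0]},{"fingers":40,"delta_pos":[0,0,0],"angular":[0,0,0]},{"fingers":40,"delta_pos":[0,0,0],"angular":[0,0,0]}]' 60
```

```text
clock: 2.65
tcp_pos: [0.4634, 0.3404, 0.0062]
orientation: [-0.001, -0.168, 0.986, -0.0]
wrist_force: [-0.6, -0.7, -0.1]
finger_gap: 0.0851
clock: 3.45
tcp_pos: [0.4654, 0.3416, 0.009]
orientation: [0.002, -0.169, 0.986, 0.001]
wrist_force: [-0.3, 0.7, 5.4]
finger_gap: 0.049
```

```bash
python3 -m pendant '[{"fingers":40,"delta_pos":[0,0,-10],"angular":[0,0,0]},{"fingers":40,"delta_pos":[0,0,-30],"angular":[0,0,0]},{"fingers":40,"delta_pos":[0,0,-40],"angular":[0,0,0]},{"fingers":40,"delta_pos":[0,0,-40],"angular":[0,0,0]},{"fingers":40,"delta_pos":[0,0,-40],"angular":[0,0,0]},{"fingers":40,"delta_pos":[0,0,-40],"angular":[0,0,0]},{"fingers":40,"delta_pos":[0,0,-20],"angular":[0,0,0]}]' && python3 -m pendant '[{"fingers":40,"delta_pos":[4,-20,0],"angular":[0,0,0]},{"fingers":40,"delta_pos":[4,-36,0],"angular":[0,0,0]},{"fingers":40,"delta_pos":[4,-40,0],"angular":[0,0,0]},{"fingers":40,"delta_pos":[4,-40,0],"angular":[0,0,0]},{"fingers":40,"delta_pos":[4,-40,0],"angular":[0,0,0]},{"fingers":40,"delta_pos":[4,-40,0],"angular":[0,0,0]},{"fingers":40,"delta_pos":[4,-40,0],"angular":[0,0,0]},{"fingers":40,"delta_pos":[4,-40,0],"angular":[0,0,0]},{"fingers":40,"delta_pos":[4,-40,0],"angular":[0,0,0]},{"fingers":40,"delta_pos":[4,-40,0],"angular":[0,0,0]},{"fingers":40,"delta_pos":[3,-40,0],"angular":[0,0,0]},{"fingers":40,"delta_pos":[3,-31,0],"angular":[0,0,0]}]' && python3 -m pendant '[{"fingers":40,"delta_pos":[0,0,0],"angular":[0,0,0.1266]},{"fingers":40,"delta_pos":[0,0,0],"angular":[0,0,0.1266]},{"fingers":40,"delta_pos":[0,0,0],"angular":[0,0,0.1266]},{"fingers":40,"delta_pos":[0,0,0],"angular":[0,0,0.1266]},{"fingers":40,"delta_pos":[0,0,0],"angular":[0,0,0.1266]},{"fingers":40,"delta_pos":[0,0,0],"angular":[0,0,0]},{"fingers":40,"delta_pos":[0,0,0],"angular":[0,0,0]}]'
python3 - <<'E'
from h import *
import pickle
s=env.get_state();print(np.round(s["joint_pos"],3),s["tcp_pos"],s["orientation"])
P=env.camera_params("wrist");im=env.read_camera("wrist");cv2.imwrite("pics/w2.png",im);pickle.dump(P,open("w2.pkl","wb"))
E
```

```text
clock: 4.15
tcp_pos: [0.4649, 0.3413, 0.2321]
orientation: [0.003, -0.169, 0.986, 0.001]
wrist_force: [0.2, 0.6, -0.5]
finger_gap: 0.0488
clock: 5.35
tcp_pos: [0.5695, -0.0982, 0.2277]
orientation: [0.0, -0.168, 0.986, -0.0]
wrist_force: [-0.1, 0.8, -0.7]
finger_gap: 0.0491
clock: 6.05
tcp_pos: [0.5692, -0.0959, 0.2275]
orientation: [-0.0, 0.145, 0.989, 0.0]
wrist_force: [-0.2, 0.2, -2.7]
finger_gap: 0.0486
[-0.306  0.319  0.045  1.297  0.    -0.015] [ 0.56924945 -0.09592721  0.22754263] [-4.46946251e-05  1.44915568e-01  9.89444023e-01  4.96812496e-05]
```

View pics/w2.png

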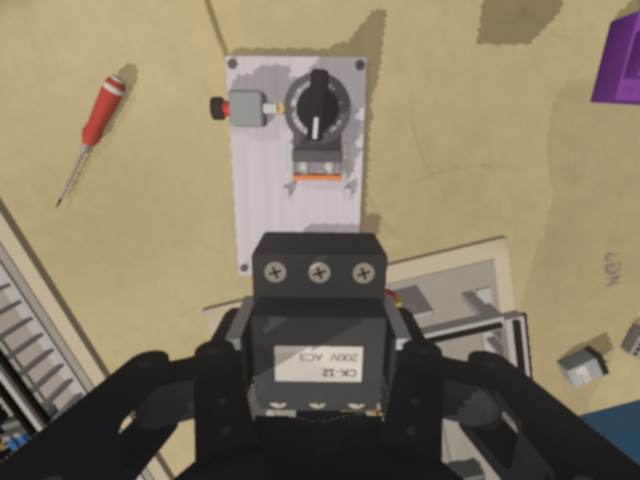

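The held contactor is at (319,320). The fixture plate's near edge is at v≈57, the knob at (318,100) and the orange pad at (317,178). I'll fit the plate edges numerically.

```bash
python3 - <<'E'
from h import *
import pickle
P=pickle.load(open("w2.pkl","rb"));im=cv2.imread("pics/w2.png").astype(int)
hsv=cv2.cvtColor(im.astype(np.uint8),cv2.COLOR_BGR2HSV);m=(hsv[...,1]<40)&(hsv[...,2]>100)
L=[];R_=[]
for v in list(range(75,90))+list(range(140,225)):
    r=np.where(m[v,200:400])[0]+200
    L.append((r.min(),v));R_.append((r.max()+1,v))
T=[(u,np.where(m[40:80,u])[0].min()+40) for u in range(245,350)]
def line(p,z=.01):
    q=np.array([ray("wrist",u,v,z,P) for u,v in p],np.float32)
    vx,vy,x,y=cv2.fitLine(q,cv2.DIST_HUBER,0,.001,.001).ravel();return np.array([x,y]),np.array([vx,vy]),np.abs((q-[x,y])@[-vy,vx]).mean()
for n,p in(("L",L),("R",R_),("T",T)):
    a,d,e=line(p);print(n,a,np.degrees(np.arctan2(d[1],d[0])),e)
l=line(L);r=line(R_);t=line(T)
def X(a,b):
    k=np.linalg.solve(np.c_[a[1],-b[1]],b[0]-a[0]);return a[0]+k[0]*a[1]
cl,cr=X(l,t),X(r,t);print("corners",cl,cr,np.linalg.norm(cl-cr))
d=(cr-cl)/np.linalg.norm(cr-cl) # fixture +y
ths=[np.arctan2(*(s*k[1][::-1])) for k,s in((l,np.sign(l[1][0])),(r,np.sign(r[1][0])))];ths.append(np.arctan2(d[1],d[0])-np.pi/2);print("yaws",np.degrees(ths))
th=np.mean(ths);fx=np.array([np.cos(th),np.sin(th)]);fy=np.array([-fx[1],fx[0]])
o=(cl+cr)/2+fx*.048+fy*.020
print("origin",o,"nest",o+.105*fx,"set",o+.101*fx,"yaw",th)
om=(hsv[...,0]<20)&(hsv[...,1]>150)&(hsv[...,2]>120);om[:,:280]=0;om[:,360:]=0;om[:150]=0;om[200:]=0
ys,xs=np.where(om);b=(xs.min(),xs.max()+1,ys.min(),ys.max()+1);print(b)
for u in b[:2]:
    q=ray("wrist",u,(b[2]+b[3])/2,.039,P);print("pad",(q-o)@fx,(q-o)@fy)
km=(hsv[...,2]<45);km=km[60:140,295:345].astype(np.uint8)
q=ray("wrist",318,100,.071,P);print("knob bar guess",(q-o)@fx,(q-o)@fy)
for u,v in((319,70),(316,138)):
    q=ray("wrist",u,v,.071,P);print((q-o)@fx,(q-o)@fy)
# held contactor front edge bottom? top edge of image
s=env.get_state();print(s["tcp_pos"],2*np.degrees(np.arctan2(s["orientation"][2],s["orientation"][1])))
c=cv2.resize(im[50:200,210:380].astype(np.uint8),None,fx=3.5,fy=3.5,interpolation=cv2.INTER_CUBIC);cv2.imwrite("pics/c2.png",c)
E
```

```text
L [ 0.47293988 -0.15817252] -17.219366 0.00025242503
R [ 0.52601993 -0.03649069] -16.86548 0.00025906463
T [ 0.42086768 -0.0832365 ] 72.61638 0.00019183542
corners [ 0.40408814 -0.13683383] [ 0.44334868 -0.01142763] 0.13140817
yaws [-17.219366 -16.86548  -17.38361 ]
origin [ 0.47548217 -0.06917953] nest [ 0.57581013 -0.10015211] set [ 0.5719881 -0.0989722] yaw -0.29943135
(np.int64(296), np.int64(340), np.int64(175), np.int64(178))
pad 0.05891080065349742 -0.019415996821386092
pad 0.05858387766660208 0.021632625098569367
knob bar guess -0.004586113960747898 0.000653866487308583
-0.026171231599142163 0.0012592283035806476
0.02425253326827907 -0.0007539476911506184
[ 0.56927516 -0.09593443  0.22750191] 163.3129255423448
```

View pics/c2.png

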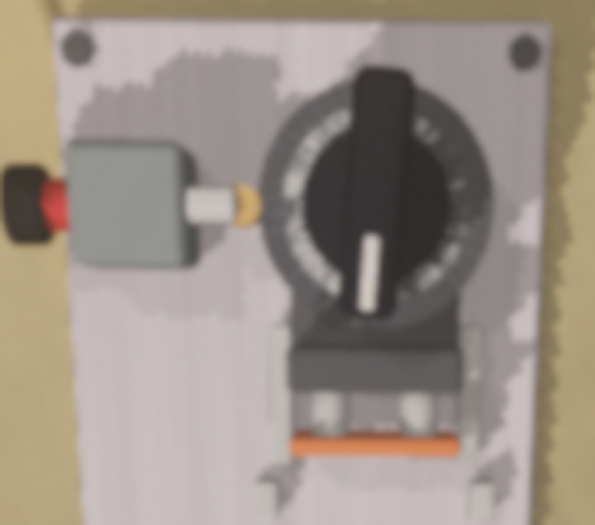

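```bash
python3 - <<'E'
from h import *
import pickle
P=pickle.load(open("w2.pkl","rb"))
t=np.array([.56925,-.09593]);ax=np.array([-.958,.287]);ay=np.array([.287,.958])
im=cv2.imread("pics/w2.png",0).astype(int);print(im[225:300:1,330].tolist())
for u,v,z in((265,233,.2185),(377,233,.2185),(253,257,.2505),(385,257,.2505),(275,272,.2505),(364,272,.2505)):
    d=ray("wrist",u,v,z,P)-t;print(u,v,d@ax*1e3,d@ay*1e3)
E
python3 -m pendant '[{"fingers":40,"delta_pos":[-2,-0.7,25],"angular":[0,0,0.008]},{"fingers":40,"delta_pos":[-1.5,-0.5,35],"angular":[0,0,0]},{"fingers":40,"delta_pos":[0,0,35],"angular":[0,0,0]},{"fingers":40,"delta_pos":[0,0,22],"angular":[0,0,0]},{"fingers":40,"delta_pos":[0,0,10],"angular":[0,0,0]},{"fingers":40,"delta_pos":[0,0,0],"angular":[0,0,0]},{"fingers":40,"delta_pos":[0,0,0],"angular":[0,0,0]}]'
python3 - <<'E'
from h import *
import pickle
s=env.get_state();print(s["tcp_pos"],s["orientation"])
P=env.camera_params("wrist");im=env.read_camera("wrist");cv2.imwrite("pics/w3.png",im);pickle.dump(P,open("w3.pkl","wb"))
im=env.read_camera("top");cv2.imwrite("pics/t3.png",im)
E
```

```text
[153, 148, 147, 147, 147, 143, 128, 100, 68, 53, 51, 51, 51, 51, 49, 50, 50, 49, 49, 49, 49, 48, 49, 49, 48, 48, 48, 47, 48, 52, 55, 56, 56, 58, 58, 58, 58, 57, 57, 57, 57, 59, 62, 68, 78, 87, 91, 92, 91, 89, 83, 74, 65, 58, 56, 55, 54, 54, 55, 54, 54, 54, 54, 54, 55, 54, 55, 55, 54, 54, 54, 53, 47, 42, 38]
265 233 33.00845465978118 -24.29703968013255
377 233 33.00010006853817 26.107787374605135
253 257 32.683102575504186 -24.023561026955534
385 257 32.68012565652636 23.94048184062709
275 272 26.837941412115534 -16.23977382927907
364 272 26.838105633477838 16.53585257943676
clock: 6.8
tcp_pos: [0.5732, -0.0984, 0.1014]
orientation: [0.001, 0.15, 0.989, -0.0]
wrist_force: [-0.1, 0.3, -1.6]
finger_gap: 0.0485
[ 0.57324257 -0.09837411  0.1014021 ] [ 7.66017292e-04  1.49976644e-01  9.88689240e-01 -7.78156240e-05]
```

View pics/w3.png

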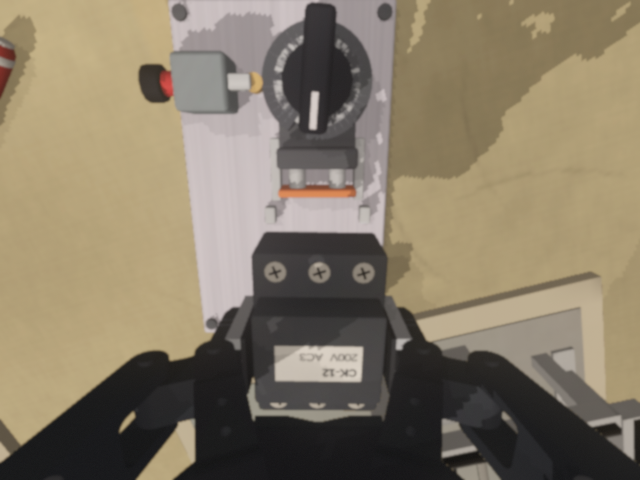

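Close view: guides at (271,213) and (365,213), pad from (279,191) to (355,191), contactor front edge at v=233. Next I'll measure the guides, pad and bar against the tool.

```bash
python3 - <<'E'
from h import *
import pickle
from scipy.spatial.transform import Rotation as R
P=pickle.load(open("w3.pkl","rb"));s=env.get_state();t=np.array(s["tcp_pos"])[:2]
w,x,y,z=s["orientation"];M=R.from_quat([x,y,z,w]).as_matrix();ax,ay=M[:2,0],M[:2,1]
im=cv2.imread("pics/w3.png");hsv=cv2.cvtColor(im,cv2.COLOR_BGR2HSV)
om=(hsv[...,0]<20)&(hsv[...,1]>150)&(hsv[...,2]>120);om[:,:260]=0;om[:,370:]=0;om[:175]=0;om[205:]=0
ys,xs=np.where(om);print("pad px",xs.min(),xs.max()+1,ys.min(),ys.max()+1)
def tl(u,v,z):
    d=ray("wrist",u,v,z,P)-t;return np.round([d@ax*1e3,d@ay*1e3],1)
print("pad",tl(xs.min(),ys.max(),.039),tl(xs.max()+1,ys.max(),.039))
m=(hsv[...,1]<40)&(hsv[...,2]>100)
Rr=[(np.where(m[v,300:420])[0].max()+301,v) for v in range(10,215)]
Ll=[(np.where(m[v,150:300])[0].min()+150,v) for v in list(range(20,50))+list(range(120,310))]
for n,p,off in(("L",Ll,-86),("R",Rr,46)):
    q=np.array([tl(u,v,.01) for u,v in p],np.float32);vx,vy,X,Y=cv2.fitLine(q,cv2.DIST_HUBER,0,.01,.01).ravel()
    print(n,"angle in tool",np.degrees(np.arctan(vy/vx)),"y at x=0",Y-X*vy/vx,"at 100",Y+(100-X)*vy/vx)
c=cv2.resize(im[120:240,240:400],None,fx=5,fy=5,interpolation=cv2.INTER_CUBIC);cv2.imwrite("pics/c3.png",c)
g=cv2.cvtColor(im,6);print(g[211,258:282].tolist(),g[211,350:376].tolist())
E
```

```text
pad px 282 354 188 196
pad [ 42.1 -21.7] [42.  20.7]
L angle in tool -0.062878974 y at x=0 -86.6232 at 100 -86.73294
R angle in tool -0.20350876 y at x=0 45.153378 at 100 44.798183
[196, 194, 194, 194, 195, 193, 190, 189, 189, 190, 190, 189, 189, 188, 186, 177, 158, 133, 125, 132, 139, 141, 144, 149] [195, 196, 195, 194, 195, 195, 193, 186, 171, 163, 173, 185, 189, 190, 190, 190, 188, 187, 182, 169, 152, 144, 147, 151, 155, 160]
```

View pics/c3.png

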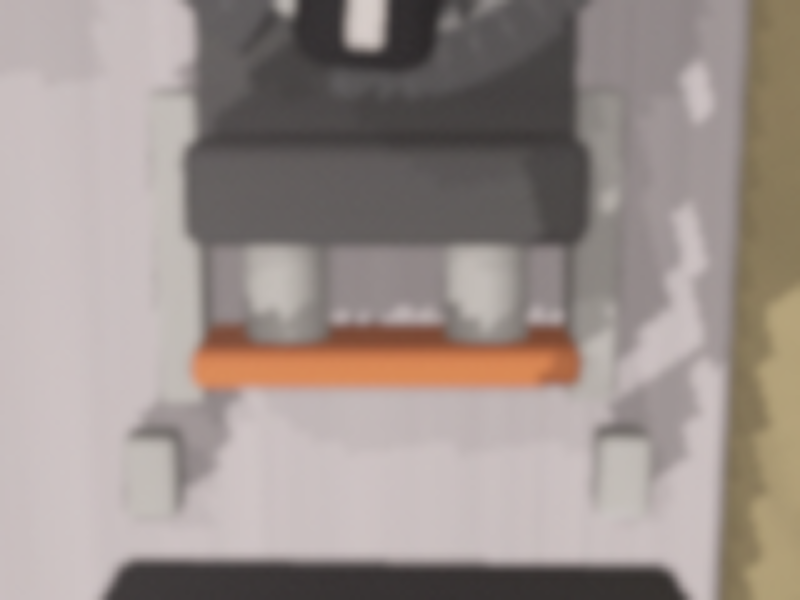

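```bash
python3 -m pendant '[{"fingers":40,"delta_pos":[2.2,-0.6,15],"angular":[0,0,0]},{"fingers":40,"delta_pos":[2,0,20],"angular":[0,0,0]},{"fingers":40,"delta_pos":[0,0,20],"angular":[0,0,0]},{"fingers":40,"delta_pos":[0,0,12],"angular":[0,0,0]},{"fingers":40,"delta_pos":[0,0,8],"angular":[0,0,0]},{"fingers":40,"delta_pos":[0,0,4],"angular":[0,0,0]},{"fingers":40,"delta_pos":[0,0,1.5],"angular":[0,0,0]},{"fingers":40,"delta_pos":[0,0,0],"angular":[0,0,0]},{"fingers":40,"delta_pos":[0,0,0],"angular":[0,0,0]}]'; python3 - <<'E'
from h import *
s=env.get_state();print(s["tcp_pos"],s["orientation"],s["wrist_force"])
E
```

```text
clock: 7.8
tcp_pos: [0.5689, -0.0976, 0.0204]
orientation: [0.001, 0.15, 0.989, -0.0]
wrist_force: [0.3, -0.6, -1.5]
finger_gap: 0.0488
[ 0.56885071 -0.09764706  0.02044481] [ 5.93427281e-04  1.50304199e-01  9.88639618e-01 -4.79744023e-05] [ 0.34554949 -0.6011832  -1.5354404 ]
```

```bash
python3 -m pendant '[{"fingers":40,"delta_pos":[0,0,1],"angular":[0,0,0]},{"fingers":40,"delta_pos":[0,0,0.6],"angular":[0,0,0]},{"fingers":40,"delta_pos":[0,0,0],"angular":[0,0,0]},{"fingers":40,"delta_pos":[0,0,0],"angular":[0,0,0]}]'
```

```text
clock: 8.2
tcp_pos: [0.5687, -0.0976, 0.019]
orientation: [0.001, 0.15, 0.989, -0.0]
wrist_force: [-2.3, 0.2, 5.8]
finger_gap: 0.0489
```

The contactor meets the plate at the expected height. Now I open, rise clear and look.

```bash
python3 -m pendant '[{"fingers":66,"delta_pos":[0,0,0],"angular":[0,0,0]},{"fingers":66,"delta_pos":[0,0,0],"angular":[0,0,0]},{"fingers":66,"delta_pos":[0,0,0],"angular":[0,0,0]},{"fingers":66,"delta_pos":[0,0,0],"angular":[0,0,0]},{"fingers":66,"delta_pos":[0,0,-10],"angular":[0,0,0]},{"fingers":66,"delta_pos":[0,0,-30],"angular":[0,0,0]},{"fingers":66,"delta_pos":[0,0,-40],"angular":[0,0,0]},{"fingers":66,"delta_pos":[0,0,-40],"angular":[0,0,0]},{"fingers":66,"delta_pos":[0,0,-30],"angular":[0,0,0]},{"fingers":66,"delta_pos":[0,0,0],"angular":[0,0,0]},{"fingers":66,"delta_pos":[0,0,0],"angular":[0,0,0]}]'
python3 - <<'E'
from h import *
import pickle
s=env.get_state();print(s["tcp_pos"],s["orientation"],s["joint_pos"])
P=env.camera_params("wrist");im=env.read_camera("wrist");cv2.imwrite("pics/w4.png",im);pickle.dump(P,open("w4.pkl","wb"))
E
```

```text
clock: 9.3
tcp_pos: [0.5689, -0.0977, 0.1695]
orientation: [0.001, 0.15, 0.989, -0.0]
wrist_force: [-0.7, 0.3, 0.2]
finger_gap: 0.0668
[ 0.56888305 -0.09767331  0.16947802] [ 1.24510812e-03  1.50310911e-01  9.88637982e-01 -1.42459597e-04] [-3.09139656e-01  3.39590288e-01 -6.95897761e-02  1.15911226e+00
  1.11091868e-04 -7.37378092e-03]
```

View pics/w4.png

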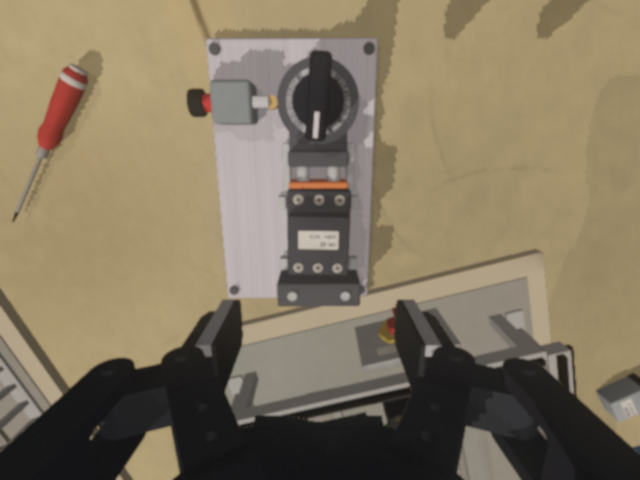

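The contactor (318,235) stands flat between pad and stop and inside the guides. The follower's red band is visible at (207,103), so it is still up. The bar runs from (320,52) to (316,138). I'll measure it.

```bash
python3 - <<'E'
from h import *
import pickle
from scipy.spatial.transform import Rotation as R
P=pickle.load(open("w4.pkl","rb"));s=env.get_state();t=np.array(s["tcp_pos"])[:2]
w,x,y,z=s["orientation"];M=R.from_quat([x,y,z,w]).as_matrix();ax,ay=M[:2,0],M[:2,1]
def tl(u,v,z):
    d=ray("wrist",u,v,z,P)-t;return np.array([d@ax*1e3,d@ay*1e3])
im=cv2.imread("pics/w4.png");hsv=cv2.cvtColor(im,cv2.COLOR_BGR2HSV);m=(hsv[...,1]<40)&(hsv[...,2]>100)
def fit(p,sw=False):
    q=np.array([tl(u,v,.01) for u,v in p],np.float32);l=cv2.fitLine(q,cv2.DIST_HUBER,0,.01,.01).ravel();return l
Rr=fit([(np.where(m[v,340:400])[0].max()+341,v) for v in range(60,270)])
Ll=fit([(np.where(m[v,190:260])[0].min()+190,v) for v in list(range(55,75))+list(range(130,280))])
T=fit([(u,np.where(m[25:60,u])[0].min()+25) for u in range(225,360)])
xt=T[2];f=lambda l,X:l[3]+(X-l[2])*l[1]/l[0]
print("near edge x",xt,"-> knob x",xt-48,"knob y",(f(Ll,xt-48)+f(Rr,xt-48))/2+20,"width",f(Rr,xt-48)-f(Ll,xt-48),"ang",np.degrees([Ll[1]/Ll[0],Rr[1]/Rr[0]]))
# bar: dark pixels, per row
g=im.max(2)
for v in range(50,142,6):
    print(v,g[v,304:336].tolist())
E
```

```text
near edge x 144.89935 -> knob x 96.89935 knob y -0.35364723 width 131.45853 ang [-0.01376704 -0.16817704]
50 [186, 186, 186, 185, 182, 174, 161, 144, 126, 112, 101, 97, 99, 102, 105, 108, 107, 108, 109, 111, 113, 116, 119, 124, 132, 139, 143, 146, 146, 147, 148, 148]
56 [183, 178, 168, 153, 135, 110, 78, 56, 51, 52, 53, 53, 53, 53, 53, 52, 53, 51, 53, 52, 51, 52, 51, 50, 49, 47, 59, 89, 122, 140, 146, 147]
62 [89, 89, 91, 89, 82, 69, 55, 50, 51, 52, 53, 52, 53, 52, 52, 51, 51, 51, 52, 51, 51, 51, 51, 48, 47, 45, 47, 53, 62, 67, 71, 72]
68 [111, 120, 128, 131, 117, 86, 59, 49, 51, 51, 52, 51, 52, 51, 50, 52, 51, 50, 51, 49, 50, 50, 48, 47, 44, 44, 49, 60, 66, 66, 66, 67]
74 [163, 152, 135, 116, 92, 66, 50, 48, 49, 51, 51, 50, 51, 50, 49, 49, 50, 49, 49, 49, 49, 48, 46, 45, 43, 46, 60, 78, 96, 102, 100, 91]
80 [51, 51, 50, 49, 47, 47, 48, 49, 50, 49, 50, 49, 49, 49, 49, 48, 47, 48, 49, 47, 48, 47, 45, 43, 40, 41, 41, 41, 41, 43, 45, 50]
86 [50, 50, 49, 47, 46, 47, 47, 50, 49, 48, 49, 49, 51, 49, 48, 48, 48, 48, 48, 47, 47, 46, 43, 43, 40, 39, 40, 42, 41, 41, 41, 41]
92 [49, 49, 48, 47,
[... 509 characters left out ...]
]
116 [50, 48, 45, 46, 46, 47, 48, 49, 63, 113, 164, 191, 198, 194, 176, 136, 85, 53, 45, 44, 41, 40, 37, 38, 38, 39, 39, 39, 40, 40, 39, 38]
122 [58, 48, 46, 45, 47, 47, 48, 53, 79, 129, 172, 193, 198, 190, 163, 112, 64, 47, 45, 43, 41, 39, 38, 39, 39, 40, 40, 41, 46, 54, 65, 77]
128 [155, 127, 83, 54, 49, 48, 50, 59, 104, 156, 185, 196, 195, 179, 144, 92, 54, 46, 45, 42, 42, 47, 61, 68, 68, 70, 80, 96, 118, 137, 148, 148]
134 [71, 58, 49, 48, 48, 49, 52, 70, 119, 167, 192, 198, 190, 164, 116, 67, 49, 46, 45, 43, 45, 60, 82, 95, 95, 90, 89, 87, 83, 80, 80, 82]
140 [65, 64, 62, 61, 61, 61, 63, 64, 62, 62, 61, 61, 60, 58, 55, 54, 54, 55, 58, 62, 70, 77, 81, 81, 80, 80, 79, 80, 79, 78, 76, 73]
```

```bash
python3 - <<'E'
from h import *
import pickle
from scipy.spatial.transform import Rotation as R
P=pickle.load(open("w4.pkl","rb"));s=env.get_state();t=np.array(s["tcp_pos"])[:2]
w,x,y,z=s["orientation"];M=R.from_quat([x,y,z,w]).as_matrix();ax,ay=M[:2,0],M[:2,1]
def tl(u,v,z):
    d=ray("wrist",u,v,z,P)-t;return np.array([d@ax*1e3,d@ay*1e3])
a,b=tl(319.8,53,.071),tl(314.8,138,.071);print(a,b,(a+b)/2,np.arctan2(*(a-b)[::-1]))
# contactor ends & pad at row level
for u,v,zz in((319,182,.039),(319,190,.039),(319,192,.042),(319,276,.044)):print(tl(u,v,zz))
E
```

```text
[122.41964675   0.61472588] [72.31668309 -2.63881348] [97.36816492 -1.0120438 ] 0.06484601824567378
[39.54168153  0.1760237 ]
[33.36393238  0.17664216]
[32.2686271   0.17245153]
[-36.67923309   0.17648709]
```

```bash
python3 -m pendant '[{"fingers":40,"delta_pos":[35,0,0],"angular":[0,0,0.06]},{"fingers":40,"delta_pos":[40,-0.6,0],"angular":[0,0,0]},{"fingers":40,"delta_pos":[22,-1.5,0],"angular":[0,0,0]},{"fingers":40,"delta_pos":[0,-3.5,35],"angular":[0,0,0]},{"fingers":40,"delta_pos":[0,0,40],"angular":[0,0,0]},{"fingers":40,"delta_pos":[0,0,30],"angular":[0,0,0]},{"fingers":40,"delta_pos":[0,0,0],"angular":[0,0,0]},{"fingers":40,"delta_pos":[0,0,0],"angular":[0,0,0]}]'
cat >> h.py <<'E'
O=np.array([.4755,-.0690]);FX=np.array([.9555,-.295]);FY=np.array([.295,.9555])
def look(tag,cams=("top","wrist"),save=True):
    s=env.get_state();t=np.array(s["tcp_pos"])
    q=s["orientation"];yaw=2*np.arctan2(q[2],q[1])
    d=t[:2]-O;print(tag,"t",round(s["clock"],2),"tcp-fix mm",np.round([d@FX*1e3,d@FY*1e3,t[2]*1e3],1),"knob-yaw",round(np.pi-.2995-yaw,3),"F",np.round(s["wrist_force"],1),"T",np.round(s["ft_torque"],3),"gap",round(s["finger_gap"],4))
    for n in cams:
        P=env.camera_params(n);im=env.read_camera(n)
        if save:cv2.imwrite(f"pics/{tag}_{n}.png",im)
        u,v=proj(n,[*(O-FY*.083),.031],P).astype(int);u0,v0=max(u-30,0),max(v-30,0);c=im[v0:v0+60,u0:u0+60]
        h=cv2.cvtColor(c,cv2.COLOR_BGR2HSV) if c.size else None
        red=0 if h is None else int((((h[...,0]<6)|(h[...,0]>174))&(h[...,1]>140)&(h[...,2]>90)).sum())
        print("  ",n,"cap px",(u,v),"red",red)
E
python3 -c "
from h import *
look('k0',('top','side','wrist'))"
```

```text
clock: 10.15
tcp_pos: [0.4736, -0.07, 0.0624]
orientation: [-0.002, 0.18, 0.984, 0.0]
wrist_force: [-0.3, 0.0, -0.1]
finger_gap: 0.0399
k0 t 10.15 tcp-fix mm [-1.5 -1.5 62.4] knob-yaw 0.062 F [-0.3  0.  -0.1] T [ 0.019 -0.048 -0.035] gap 0.0399
   top cap px (np.int64(409), np.int64(277)) red 0
   side cap px (np.int64(362), np.int64(204)) red 50
   wrist cap px (np.int64(170), np.int64(287)) red 218
```

```bash
python3 - <<'E'
from h import *
w=cv2.imread("pics/k0_wrist.png");t=cv2.imread("pics/k0_top.png")[200:340,320:460];s=cv2.imread("pics/k0_side.png")[150:250,300:400]
c=np.zeros((480,800,3),np.uint8);c[:,:480]=w[:,80:560];c[:240,480:720]=cv2.resize(t,(240,240));c[240:,480:720]=cv2.resize(s,(240,240))
cv2.imwrite("pics/comp0.png",c)
E
```

```text
(no output)
```

View pics/comp0.png

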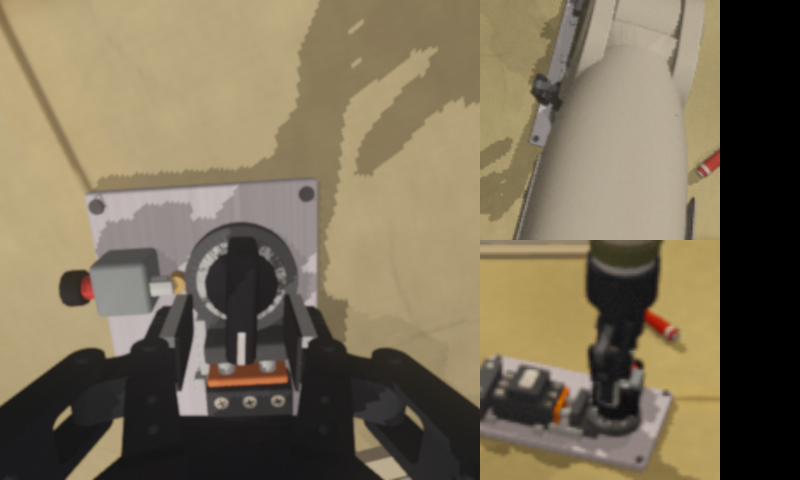

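The cap is at image (160,288) with the red band showing, and the bar is aligned between the fingers. I lower and grip gently.

```bash
python3 -m pendant '[{"fingers":40,"delta_pos":[0,0.5,10],"angular":[0,0,0]},{"fingers":40,"delta_pos":[0,0,7],"angular":[0,0,0]},{"fingers":10,"delta_pos":[0,0,0],"angular":[0,0,0]},{"fingers":10,"delta_pos":[0,0,0],"angular":[0,0,0]},{"fingers":10,"delta_pos":[0,0,0],"angular":[0,0,0]},{"fingers":10,"delta_pos":[0,0,0],"angular":[0,0,0]},{"fingers":10,"delta_pos":[0,0,0],"angular":[0,0,0]},{"fingers":10,"delta_pos":[0,0,0],"angular":[0,0,0]}]' 40
python3 -c "
from h import *
look('k1',('side','wrist'))"
```

```text
clock: 11.1
tcp_pos: [0.475, -0.0687, 0.046]
orientation: [-0.0, 0.18, 0.984, 0.001]
wrist_force: [1.0, 5.5, -2.5]
finger_gap: 0.0133
k1 t 11.1 tcp-fix mm [-0.6  0.1 46. ] knob-yaw 0.062 F [ 1.   5.5 -2.5] T [ 0.737 -0.23  -0.261] gap 0.0133
   side cap px (np.int64(362), np.int64(204)) red 41
   wrist cap px (np.int64(152), np.int64(305)) red 256
```

```bash
python3 -m pendant '[{"fingers":10,"delta_pos":[0,1,0],"angular":[0,0,0]},{"fingers":10,"delta_pos":[0,0,0],"angular":[0,0,0.06]},{"fingers":10,"delta_pos":[0,0,0],"angular":[0,0,0.07]},{"fingers":10,"delta_pos":[0,0,0],"angular":[0,0,0.07]},{"fingers":10,"delta_pos":[0,0,0],"angular":[0,0,0.07]},{"fingers":10,"delta_pos":[0,0,0],"angular":[0,0,0.07]},{"fingers":10,"delta_pos":[0,0,0],"angular":[0,0,0.07]},{"fingers":10,"delta_pos":[0,0,0],"angular":[0,0,0]}]'
python3 -c "
from h import *
look('k2',('side','wrist'))"
```

```text
clock: 12.0
tcp_pos: [0.4748, -0.069, 0.046]
orientation: [-0.001, 0.377, 0.926, -0.0]
wrist_force: [-1.4, -0.5, -2.0]
finger_gap: 0.0131
k2 t 12.0 tcp-fix mm [-0.7 -0.2 46. ] knob-yaw 0.473 F [-1.4 -0.5 -2. ] T [ 0.089  0.289 -0.332] gap 0.0131
   side cap px (np.int64(362), np.int64(204)) red 13
   wrist cap px (np.int64(178), np.int64(360)) red 68
```

```bash
cat >> h.py <<'E'
def st():
    s=env.get_state();q=s["orientation"];yaw=2*np.arctan2(q[2],q[1])
    print("  k",round(np.pi-.2995-yaw,3),"F",np.round(s["wrist_force"],1),"T",np.round(s["ft_torque"],3),"tau6",np.round(s["tau"][5],3))
E
S='python3 -c "from h import *;st()"'
python3 -m pendant '[{"fingers":10,"delta_pos":[0,0,0],"angular":[0,0,0.03]},{"fingers":10,"delta_pos":[0,0,0],"angular":[0,0,0]}]' >/dev/null; eval $S
python3 -m pendant '[{"fingers":10,"delta_pos":[0,0,0],"angular":[0,0,0.03]},{"fingers":10,"delta_pos":[0,0,0],"angular":[0,0,0]}]' >/dev/null; eval $S
python3 -m pendant '[{"fingers":10,"delta_pos":[0,0,0],"angular":[0,0,0.03]},{"fingers":10,"delta_pos":[0,0,0],"angular":[0,0,0]}]' >/dev/null; eval $S
python3 -c "
from h import *
look('k3',('side','wrist'))"
```

```text
k 0.501 F [-1.5 -0.9 -1.5] T [-0.03   0.471  0.067] tau6 0.283
  k 0.531 F [-2.1 -1.1 -1.5] T [-0.109  0.573  0.056] tau6 0.232
  k 0.561 F [-3.1  0.1 -1.4] T [-0.156  0.686  0.177] tau6 0.29
k3 t 12.7 tcp-fix mm [-0.7 -0.2 46. ] knob-yaw 0.561 F [-3.1  0.1 -1.4] T [-0.156  0.686  0.177] gap 0.0131
   side cap px (np.int64(362), np.int64(204)) red 5
   wrist cap px (np.int64(187), np.int64(370)) red 0
```

```bash
S='python3 -c "from h import *;st()"'
python3 -m pendant '[{"fingers":10,"delta_pos":[0,0,0],"angular":[0,0,0.03]},{"fingers":10,"delta_pos":[0,0,0],"angular":[0,0,0]}]' >/dev/null; eval $S
python3 -m pendant '[{"fingers":10,"delta_pos":[0,0,0],"angular":[0,0,0.03]},{"fingers":10,"delta_pos":[0,0,0],"angular":[0,0,0]}]' >/dev/null; eval $S
python3 -m pendant '[{"fingers":10,"delta_pos":[0,0,0],"angular":[0,0,0.03]},{"fingers":10,"delta_pos":[0,0,0],"angular":[0,0,0]}]' >/dev/null; eval $S
python3 -c "
from h import *
look('k4',('side','wrist','top'))"
```

```text
k 0.592 F [-2.2 -1.3 -2.2] T [-0.198  0.878 -0.013] tau6 0.174
  k 0.621 F [-3.8 -1.  -1.9] T [-0.302  0.957  0.14 ] tau6 0.285
  k 0.651 F [-4.4 -2.5 -1.2] T [-0.295  0.985  0.146] tau6 0.253
k4 t 13.4 tcp-fix mm [-0.7 -0.3 46. ] knob-yaw 0.651 F [-4.4 -2.5 -1.2] T [-0.295  0.985  0.146] gap 0.0134
   side cap px (np.int64(362), np.int64(204)) red 9
   wrist cap px (np.int64(196), np.int64(380)) red 0
   top cap px (np.int64(409), np.int64(277)) red 0
```

The wrist camera has lost sight of the cap. The bar is symmetric, so I let go and grip again half a turn round, which puts the camera on the follower's side for the last part.

```bash
python3 -m pendant '[{"fingers":40,"delta_pos":[0,0,0],"angular":[0,0,0]},{"fingers":40,"delta_pos":[0,0,0],"angular":[0,0,0]},{"fingers":40,"delta_pos":[0,0,0],"angular":[0,0,0]},{"fingers":40,"delta_pos":[0,0,-15],"angular":[0,0,0]},{"fingers":40,"delta_pos":[0,0,-25],"angular":[0,0,0]},{"fingers":40,"delta_pos":[0,0,-10],"angular":[0,0,-0.149]},{"fingers":40,"delta_pos":[0,0,0],"angular":[0,0,-0.1496]},{"fingers":40,"delta_pos":[0,0,0],"angular":[0,0,-0.1496]},{"fingers":40,"delta_pos":[0,0,0],"angular":[0,0,-0.1496]},{"fingers":40,"delta_pos":[0,0,0],"angular":[0,0,-0.1496]},{"fingers":40,"delta_pos":[0,0,0],"angular":[0,0,-0.1496]},{"fingers":40,"delta_pos":[0,0,0],"angular":[0,0,-0.1496]}]'
python3 -m pendant '[{"fingers":40,"delta_pos":[0,0,0],"angular":[0,0,-0.1496]},{"fingers":40,"delta_pos":[0,0,0],"angular":[0,0,-0.1496]},{"fingers":40,"delta_pos":[0,0,0],"angular":[0,0,-0.1496]},{"fingers":40,"delta_pos":[0,0,0],"angular":[0,0,-0.1496]},{"fingers":40,"delta_pos":[0,0,0],"angular":[0,0,-0.1496]},{"fingers":40,"delta_pos":[0,0,0],"angular":[0,0,-0.1496]},{"fingers":40,"delta_pos":[0,0,0],"angular":[0,0,-0.1496]},{"fingers":40,"delta_pos":[0,0,0],"angular":[0,0,-0.1496]},{"fingers":40,"delta_pos":[0,0,0],"angular":[0,0,-0.1496]},{"fingers":40,"delta_pos":[0,0,0],"angular":[0,0,-0.1496]},{"fingers":40,"delta_pos":[0,0,0],"angular":[0,0,-0.1496]},{"fingers":40,"delta_pos":[0,0,0],"angular":[0,0,-0.1496]}]' >/dev/null
python3 -m pendant '[{"fingers":40,"delta_pos":[0,0,0],"angular":[0,0,-0.1496]},{"fingers":40,"delta_pos":[0,0,0],"angular":[0,0,-0.1496]},{"fingers":40,"delta_pos":[0,0,0],"angular":[0,0,0]},{"fingers":40,"delta_pos":[0,0,0],"angular":[0,0,0]}]'
python3 -c "
from h import *
look('k5',('side','wrist'));print(env.get_state()['joint_pos'][5])"
```

```text
clock: 14.75
tcp_pos: [0.4763, -0.069, 0.0967]
orientation: [0.001, -0.051, 0.999, -0.0]
wrist_force: [-0.5, 0.7, -0.2]
finger_gap: 0.04
clock: 16.35
tcp_pos: [0.4759, -0.069, 0.0965]
orientation: [-0.0, 0.888, -0.46, 0.0]
wrist_force: [0.2, 1.3, -0.7]
finger_gap: 0.0403
k5 t 16.35 tcp-fix mm [ 0.4  0.1 96.5] knob-yaw 3.798 F [ 0.2  1.3 -0.7] T [-0.043 -0.037  0.053] gap 0.0403
   side cap px (np.int64(362), np.int64(204)) red 27
   wrist cap px (np.int64(430), np.int64(181)) red 199
-2.498262342134833
```

View pics/k5_wrist.png

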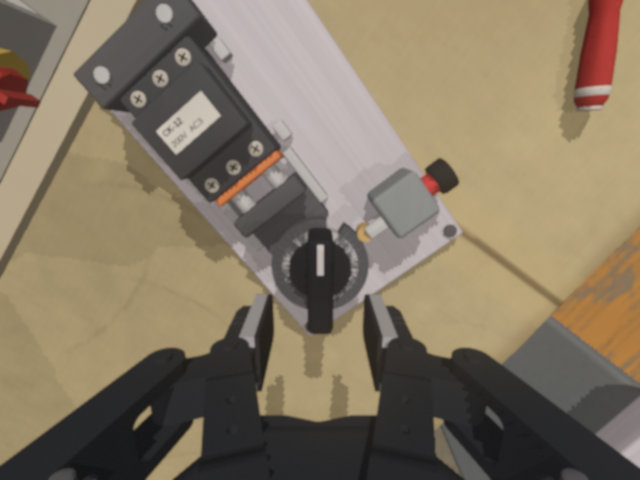

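The knob bar (319,280) is aligned, the jaw touches the contactor, and the red band shows at (430,185). The disc's notch at (345,232) is just short of the roller at (363,233). I grip again.

```bash
python3 -m pendant '[{"fingers":40,"delta_pos":[0,0,20],"angular":[0,0,0]},{"fingers":40,"delta_pos":[0,0,20],"angular":[0,0,0]},{"fingers":40,"delta_pos":[0,0,10],"angular":[0,0,0]},{"fingers":10,"delta_pos":[0,0,0],"angular":[0,0,0]},{"fingers":10,"delta_pos":[0,0,0],"angular":[0,0,0]},{"fingers":10,"delta_pos":[0,0,0],"angular":[0,0,0]},{"fingers":10,"delta_pos":[0,0,0],"angular":[0,0,0]},{"fingers":10,"delta_pos":[0,0,0],"angular":[0,0,0]}]' 40
cat >> h.py <<'E'
def fol(tag):
    # visible red band area and distance cap (black) centre to housing in the wrist picture
    st();P=env.camera_params("wrist");im=env.read_camera("wrist");cv2.imwrite(f"pics/{tag}.png",im)
    u,v=proj("wrist",[*(O-FY*.085),.031],P).astype(int);c=im[max(v-35,0):v+35,max(u-35,0):u+35];h=cv2.cvtColor(c,cv2.COLOR_BGR2HSV)
    m=((h[...,0]<6)|(h[...,0]>174))&(h[...,1]>140)&(h[...,2]>90)
    b=(h[...,2]<50);ys,xs=np.where(b);print("   cap px",(u,v),"red",int(m.sum()),"black",int(b.sum()))
    M=cv2.getRotationMatrix2D((0,0),0,1)
    # black profile along the follower axis, mm outward of knob axis, z=.037 (top of cap)
    r=[]
    for y in np.arange(.070,.104,.001):
        q=proj("wrist",[*(O-FY*y),.036],P).round().astype(int)
        r.append("%d/%d"%tuple(im[q[1],q[0]][[2,1]]) if 0<=q[0]<640 and 0<=q[1]<480 else "-")
    print("   R/G 70..103mm:"," ".join(r))
E
python3 -c "
from h import *
look('k6',('side',));fol('f0')"
```

```text
clock: 17.25
tcp_pos: [0.475, -0.0692, 0.0464]
orientation: [0.0, 0.889, -0.459, -0.0]
wrist_force: [-4.6, -2.5, -0.5]
finger_gap: 0.0131
k6 t 17.25 tcp-fix mm [-0.4 -0.4 46.4] knob-yaw 3.795 F [-4.6 -2.5 -0.5] T [-0.385  0.687 -0.136] gap 0.0131
   side cap px (np.int64(362), np.int64(204)) red 10
  k 3.795 F [-5.1 -1.9  0.2] T [-0.441  0.78  -0.097] tau6 -0.114
   cap px (np.int64(465), np.int64(191)) red 363 black 0
   R/G 70..103mm: 146/147 147/147 147/146 146/146 146/146 146/146 146/147 145/145 152/133 196/87 205/78 204/78 204/78 202/77 176/68 95/50 56/50 61/54 63/57 62/56 63/57 64/57 64/57 65/58 65/58 65/58 124/109 182/164 185/167 186/168 185/167 184/166 184/165 184/166
```

```bash
python3 -m pendant '[{"fingers":10,"delta_pos":[0,0.9,0],"angular":[0,0,0.03]},{"fingers":10,"delta_pos":[0,0,0],"angular":[0,0,0]}]' >/dev/null; python3 -c "from h import *;fol('f1')"
python3 -m pendant '[{"fingers":10,"delta_pos":[0,0,0],"angular":[0,0,0.03]},{"fingers":10,"delta_pos":[0,0,0],"angular":[0,0,0]}]' >/dev/null; python3 -c "from h import *;fol('f2')"
python3 -m pendant '[{"fingers":10,"delta_pos":[0,0,0],"angular":[0,0,0.03]},{"fingers":10,"delta_pos":[0,0,0],"angular":[0,0,0]}]' >/dev/null; python3 -c "from h import *;fol('f3')"
```

```text
k 3.825 F [-2.4 -0.5 -0. ] T [-0.038  0.387  0.094] tau6 0.273
   cap px (np.int64(463), np.int64(187)) red 369 black 0
   R/G 70..103mm: 146/147 147/147 146/146 147/147 146/146 146/146 146/146 146/145 152/134 197/89 205/79 204/78 205/78 203/78 186/72 81/48 56/49 61/55 62/55 64/58 64/57 64/57 64/57 65/58 66/59 66/59 106/94 184/165 186/168 187/168 186/167 185/167 184/166 184/166
  k 3.854 F [-2.1 -0.2  0.5] T [0.088 0.446 0.154] tau6 0.34
   cap px (np.int64(459), np.int64(183)) red 372 black 0
   R/G 70..103mm: 146/147 147/147 147/147 147/146 146/146 145/146 146/146 145/144 152/133 196/87 205/79 204/78 204/78 203/77 181/69 118/54 57/51 61/55 63/56 62/56 64/58 64/56 64/57 65/58 66/59 65/58 119/105 185/166 186/168 186/168 186/168 185/167 184/166 184/166
  k 3.884 F [-2.6  0.8  0.9] T [0.141 0.483 0.201] tau6 0.388
   cap px (np.int64(456), np.int64(179)) red 374 black 0
   R/G 70..103mm: 146/147 146/147 147/147 146/146 146/146 146/146 146/146 144/144 157/128 198/84 205/79 204/78 205/78 204/79 181/70 111/53 57/50 61/55 63/57 63/57 64/58 65/58 64/57 64/58 65/58 66/60 111/98 185/166 186/168 186/168 186/168 186/167 184/166 184/166
```

Still fully up at knob ≈ 0.74. I continue in the same steps.

```bash
python3 -m pendant '[{"fingers":10,"delta_pos":[0,0,0],"angular":[0,0,0.04]},{"fingers":10,"delta_pos":[0,0,0],"angular":[0,0,0]}]' >/dev/null; python3 -c "from h import *;fol('f4')"
python3 -m pendant '[{"fingers":10,"delta_pos":[0,0,0],"angular":[0,0,0.04]},{"fingers":10,"delta_pos":[0,0,0],"angular":[0,0,0]}]' >/dev/null; python3 -c "from h import *;fol('f5')"
python3 -m pendant '[{"fingers":10,"delta_pos":[0,0,0],"angular":[0,0,0.04]},{"fingers":10,"delta_pos":[0,0,0],"angular":[0,0,0]}]' >/dev/null; python3 -c "from h import *;fol('f6')"
```

```text
k 3.924 F [-3.6  1.1  2.6] T [ 0.264  0.51  -0.029] tau6 0.239
   cap px (np.int64(451), np.int64(173)) red 383 black 0
   R/G 70..103mm: 147/148 147/147 147/147 147/147 146/146 146/146 146/146 145/144 149/135 193/90 205/78 205/78 204/79 205/79 176/68 98/51 56/50 61/55 62/56 62/55 64/57 63/56 64/57 64/57 65/59 65/58 142/127 179/161 187/168 187/169 187/169 187/168 185/167 185/166
  k 3.963 F [-3.1  1.   3.4] T [0.299 0.508 0.065] tau6 0.309
   cap px (np.int64(447), np.int64(168)) red 385 black 0
   R/G 70..103mm: 147/148 148/148 148/148 147/147 147/147 147/147 146/147 146/145 159/124 200/83 205/78 206/79 204/78 204/79 180/69 78/48 58/52 62/55 63/57 61/55 63/56 64/57 64/58 65/58 65/58 64/58 135/120 187/169 187/169 188/169 187/169 187/169 186/168 185/167
  k 4.003 F [-3.9  2.4  4.2] T [0.329 0.576 0.124] tau6 0.365
   cap px (np.int64(441), np.int64(163)) red 388 black 0
   R/G 70..103mm: 148/149 148/149 148/148 147/148 147/147 147/148 147/147 146/145 153/133 202/82 206/79 206/80 204/78 205/79 180/69 78/49 59/52 61/55 62/56 63/56 62/56 64/58 63/57 65/58 66/58 65/58 135/120 187/170 188/171 188/170 188/171 188/170 187/168 186/168
```

```bash
python3 -m pendant '[{"fingers":10,"delta_pos":[0,0,-0.5],"angular":[0,0,0.04]},{"fingers":10,"delta_pos":[0,0,0],"angular":[0,0,0]}]' >/dev/null; python3 -c "from h import *;fol('f7')"
python3 -m pendant '[{"fingers":10,"delta_pos":[0,0,0],"angular":[0,0,0.04]},{"fingers":10,"delta_pos":[0,0,0],"angular":[0,0,0]}]' >/dev/null; python3 -c "from h import *;fol('f8')"
python3 -m pendant '[{"fingers":10,"delta_pos":[0,0,0],"angular":[0,0,0.03]},{"fingers":10,"delta_pos":[0,0,0],"angular":[0,0,0]}]' >/dev/null; python3 -c "from h import *;fol('f9')"
```

```text
k 4.043 F [-1.1  2.   0.7] T [0.264 0.24  0.046] tau6 0.298
   cap px (np.int64(436), np.int64(158)) red 384 black 0
   R/G 70..103mm: 148/149 148/148 148/148 147/147 148/148 147/147 147/147 146/145 157/124 199/83 205/79 206/79 205/78 204/78 184/71 84/49 59/53 62/55 62/56 62/56 62/56 63/56 63/57 64/58 63/57 65/58 120/107 186/170 188/171 188/170 188/170 188/170 188/169 187/168
  k 4.083 F [-2.1  0.7 -1.8] T [0.293 0.214 0.138] tau6 0.374
   cap px (np.int64(430), np.int64(153)) red 392 black 0
   R/G 70..103mm: 147/149 147/148 148/148 147/147 148/148 147/147 147/147 146/146 148/134 200/82 205/79 204/78 205/78 204/79 175/67 85/49 59/53 61/55 62/56 62/56 63/56 64/57 64/57 64/58 65/58 65/58 147/131 186/169 188/171 188/171 188/170 188/171 188/170 187/169
  k 4.113 F [-1.5  1.8 -3.5] T [0.275 0.096 0.158] tau6 0.315
   cap px (np.int64(425), np.int64(150)) red 395 black 0
   R/G 70..103mm: 147/148 147/148 148/148 147/147 147/147 147/147 147/147 145/145 169/116 197/87 204/78 204/78 204/78 204/78 191/73 114/54 59/53 61/55 61/55 62/55 62/56 63/56 63/56 63/57 64/57 66/59 137/121 187/169 187/170 187/170 188/170 188/171 188/170 187/169
```

Knob ≈ 0.97, follower still up.

```bash
python3 -m pendant '[{"fingers":10,"delta_pos":[0,0,0.3],"angular":[0,0,0.04]},{"fingers":10,"delta_pos":[0,0,0],"angular":[0,0,0]}]' >/dev/null; python3 -c "from h import *;fol('f10')"
python3 -m pendant '[{"fingers":10,"delta_pos":[0,0,0],"angular":[0,0,0.03]},{"fingers":10,"delta_pos":[0,0,0],"angular":[0,0,0]}]' >/dev/null; python3 -c "from h import *;fol('f11')"
python3 -m pendant '[{"fingers":10,"delta_pos":[0,0,0],"angular":[0,0,0.03]},{"fingers":10,"delta_pos":[0,0,0],"angular":[0,0,0]}]' >/dev/null; python3 -c "from h import *;fol('f12')"
```

```text
k 4.153 F [-2.7  0.6 -0.1] T [0.303 0.311 0.197] tau6 0.399
   cap px (np.int64(419), np.int64(145)) red 396 black 0
   R/G 70..103mm: 147/148 147/147 147/147 147/147 147/147 147/146 147/146 145/145 149/132 202/78 204/78 204/78 204/78 203/78 173/67 78/49 58/52 61/54 62/56 63/56 63/57 63/56 63/56 64/58 63/57 66/59 136/120 187/169 187/169 187/169 187/169 188/170 188/170 187/168
  k 4.183 F [-2.2  1.3 -0.6] T [0.255 0.384 0.259] tau6 0.414
   cap px (np.int64(415), np.int64(142)) red 398 black 0
   R/G 70..103mm: 147/147 147/147 147/147 147/146 147/147 146/146 146/145 145/145 156/124 198/82 204/77 203/77 203/77 203/77 174/68 81/49 58/52 59/53 61/55 62/56 62/55 63/57 63/57 63/56 63/57 67/59 156/140 185/167 187/168 186/168 186/168 187/169 187/169 186/168
  k 4.214 F [-2.7  1.  -0.1] T [0.29  0.421 0.045] tau6 0.233
   cap px (np.int64(410), np.int64(139)) red 381 black 0
   R/G 70..103mm: 146/147 146/146 147/146 146/146 146/146 146/145 145/145 144/143 155/123 197/82 201/77 203/77 203/77 202/77 165/64 66/48 57/50 61/54 61/55 62/55 62/55 63/56 63/57 63/57 63/56 66/58 176/158 186/167 186/168 186/167 186/167 186/167 186/168 186/167
```

The first sign of the fall shows at knob ≈ 1.07: the cap edge is creeping in and the torque is lower. Smaller steps now.

```bash
python3 -m pendant '[{"fingers":10,"delta_pos":[0,0,0],"angular":[0,0,0.025]},{"fingers":10,"delta_pos":[0,0,0],"angular":[0,0,0]}]' >/dev/null; python3 -c "from h import *;fol('f13')"
python3 -m pendant '[{"fingers":10,"delta_pos":[0,0,0],"angular":[0,0,0.025]},{"fingers":10,"delta_pos":[0,0,0],"angular":[0,0,0]}]' >/dev/null; python3 -c "from h import *;fol('f14')"
python3 -m pendant '[{"fingers":10,"delta_pos":[0,0,0],"angular":[0,0,0.025]},{"fingers":10,"delta_pos":[0,0,0],"angular":[0,0,0]}]' >/dev/null; python3 -c "from h import *;fol('f15')"
```

```text
k 4.24 F [-4.5  1.4  1.2] T [0.212 0.628 0.074] tau6 0.233
   cap px (np.int64(405), np.int64(137)) red 364 black 0
   R/G 70..103mm: 146/146 146/145 146/146 145/146 146/146 146/146 145/145 144/143 155/124 201/77 203/77 201/76 201/77 201/76 132/56 58/52 59/53 60/53 60/55 62/56 62/55 62/56 62/56 63/57 63/57 83/74 180/162 185/167 186/167 185/166 185/167 186/167 186/168 185/167
  k 4.266 F [-3.8  1.2  1.3] T [ 0.23   0.774 -0.006] tau6 0.122
   cap px (np.int64(401), np.int64(134)) red 322 black 0
   R/G 70..103mm: 145/146 146/145 146/146 145/145 146/146 145/146 145/145 144/143 172/107 201/78 201/76 193/74 178/68 150/60 61/48 59/53 59/53 62/55 61/55 62/56 63/56 62/56 63/57 62/56 84/74 167/149 184/166 185/167 186/167 185/167 185/166 185/167 185/167 185/167
  k 4.291 F [-5.9  1.8  2.3] T [0.292 0.879 0.033] tau6 0.13
   cap px (np.int64(396), np.int64(132)) red 276 black 0
   R/G 70..103mm: 145/145 145/144 145/145 145/145 145/145 145/146 144/145 143/142 172/104 200/77 200/75 187/71 133/56 71/48 57/51 58/53 60/54 61/55 62/55 62/56 62/56 62/56 63/57 65/58 139/123 183/165 184/166 185/167 185/167 185/166 185/166 185/166 185/166 185/166
```

```bash
python3 -m pendant '[{"fingers":10,"delta_pos":[0,0.7,0],"angular":[0,0,0.025]},{"fingers":10,"delta_pos":[0,0,0],"angular":[0,0,0]}]' >/dev/null; python3 -c "from h import *;fol('f16')"
python3 -m pendant '[{"fingers":10,"delta_pos":[0,0,0],"angular":[0,0,0.02]},{"fingers":10,"delta_pos":[0,0,0],"angular":[0,0,0]}]' >/dev/null; python3 -c "from h import *;fol('f17')"
```

```text
k 4.316 F [-2.4  2.   0.4] T [ 0.39   0.412 -0.065] tau6 0.06
   cap px (np.int64(392), np.int64(130)) red 218 black 0
   R/G 70..103mm: 145/145 145/145 145/144 144/144 145/145 145/145 144/144 143/142 150/125 200/78 199/76 180/69 105/52 57/51 58/53 60/54 61/54 61/55 61/56 62/56 63/57 63/57 63/56 101/88 184/166 184/166 184/166 185/166 184/166 185/167 185/166 184/166 185/166 184/165
  k 4.335 F [-1.5  3.5 -0.4] T [ 0.504  0.227 -0.043] tau6 0.026
   cap px (np.int64(388), np.int64(129)) red 155 black 0
   R/G 70..103mm: 144/144 144/144 145/144 144/144 144/144 145/145 144/144 143/142 166/110 197/77 193/73 116/54 56/51 59/53 59/54 59/54 60/54 62/56 62/55 62/56 62/56 62/55 121/106 181/161 185/166 183/165 183/166 185/166 185/166 185/166 184/165 184/166 185/167 184/166
```

```bash
python3 -m pendant '[{"fingers":10,"delta_pos":[0,0,0],"angular":[0,0,0.018]},{"fingers":10,"delta_pos":[0,0,0],"angular":[0,0,0]}]' >/dev/null; python3 -c "from h import *;fol('f18')"
```

```text
k 4.353 F [-0.6  3.5 -1.2] T [ 0.544  0.11  -0.083] tau6 -0.004
   cap px (np.int64(385), np.int64(128)) red 53 black 0
   R/G 70..103mm: 144/144 144/144 144/143 144/144 144/144 144/145 144/144 141/140 138/110 146/62 65/50 57/52 59/53 59/53 60/54 60/54 61/56 62/56 63/57 63/57 64/57 163/144 185/165 185/165 184/165 183/164 184/165 184/166 184/166 184/166 185/166 184/166 185/167 184/166
```

```bash
python3 -m pendant '[{"fingers":10,"delta_pos":[0,0,0],"angular":[0,0,0]}]' >/dev/null; python3 -c "from h import *;fol('f19')"
```

```text
k 4.353 F [-0.3  3.2 -1.2] T [ 0.65   0.055 -0.108] tau6 -0.142
   cap px (np.int64(385), np.int64(128)) red 50 black 0
   R/G 70..103mm: 144/144 144/144 144/144 144/144 144/145 144/144 144/144 141/141 138/110 146/63 91/50 57/53 58/53 60/55 60/55 60/55 61/56 62/57 62/56 64/57 64/57 168/149 186/165 185/165 184/165 183/165 184/166 184/166 185/167 185/166 185/166 184/166 185/167 184/166
```

About 5.3 mm down, with 50 px of red left. One tiny step more.

```bash
python3 -m pendant '[{"fingers":10,"delta_pos":[0,0,0],"angular":[0,0,0.01]},{"fingers":10,"delta_pos":[0,0,0],"angular":[0,0,0]}]' >/dev/null; python3 -c "from h import *;fol('f20')"
```

```text
k 4.363 F [ 0.   4.2 -2.1] T [ 0.689 -0.164 -0.054] tau6 0.013
   cap px (np.int64(383), np.int64(127)) red 8 black 0
   R/G 70..103mm: 144/144 144/144 143/144 143/144 144/145 144/144 144/143 142/142 138/123 111/54 56/50 57/52 60/55 59/54 61/56 61/56 61/56 62/57 62/56 62/56 110/96 180/159 185/165 185/165 184/165 183/165 184/165 184/166 184/166 184/166 184/166 184/166 185/166 184/166
```

The red band is gone and the cap is about 6 mm in. I stop here, let go and rise.

```bash
python3 -m pendant '[{"fingers":30,"delta_pos":[0,0,0],"angular":[0,0,0]},{"fingers":30,"delta_pos":[0,0,0],"angular":[0,0,0]},{"fingers":30,"delta_pos":[0,0,0],"angular":[0,0,0]},{"fingers":30,"delta_pos":[0,0,-10],"angular":[0,0,0]},{"fingers":30,"delta_pos":[0,0,-25],"angular":[0,0,0]},{"fingers":30,"delta_pos":[0,0,-35],"angular":[0,0,0]},{"fingers":30,"delta_pos":[0,0,-35],"angular":[0,0,0]},{"fingers":30,"delta_pos":[0,0,0],"angular":[0,0,0]},{"fingers":30,"delta_pos":[0,0,0],"angular":[0,0,0]}]'; python3 -c "from h import *;fol('f21')"
```

```text
clock: 23.15
tcp_pos: [0.4749, -0.07, 0.1529]
orientation: [-0.001, 0.725, -0.689, 0.002]
wrist_force: [-0.5, 0.4, -1.1]
finger_gap: 0.0301
  k 4.363 F [-0.5  0.4 -1.1] T [ 0.011 -0.04  -0.03 ] tau6 -0.0
   cap px (np.int64(358), np.int64(132)) red 0 black 0
   R/G 70..103mm: 138/139 139/139 138/139 138/138 138/138 139/139 138/138 134/131 123/108 106/79 59/51 58/53 59/54 58/53 60/54 60/55 60/55 60/54 61/56 71/64 142/124 173/153 179/159 179/159 178/159 177/158 176/158 176/158 176/159 177/159 177/160 178/160 178/160 178/161
```

View pics/f21.png

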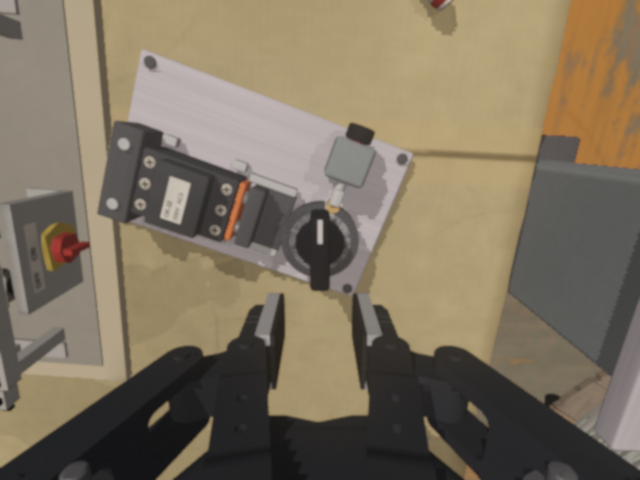

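The contactor (180,195) sits against the stop, the pad (238,210) is pressed back towards its jaw, and the cap (360,133) is flush with no red showing. The gripper is clear, so I hand in.

```bash
python3 -c "
from workcell import env
print(env.hand_in())"
```

```text
the job is handed in; nothing more can be done
None
```

The contactor is clamped in the nest, the follower is fully down in the notch, and I handed the job in at about 23 s. No verdict came back.

- **Placing:** I set the contactor down between jaw and stop with some room at each end, released it and rose clear. The picture showed it flat inside the guides, with the follower's red band still visible.
- **Turning:** I gripped the knob bar and turned it to about 0.65 rad, where the wrist camera lost sight of the follower. I let go and gripped the bar again half a turn round, so the camera could see the cap. Then I went on in steps of 0.01–0.04 rad, measuring the cap after each one. The fall began near 1.07 rad and I stopped at about 1.22 rad, with the cap about 6 mm in.
- **Last checks:** After letting go, no red band was visible. The contactor stood against the stop, the orange pad was pressed back towards its jaw, and the gripper touched nothing. No torque rise against the notch's far wall showed.
- **Not measured:** I judged the pad's travel and the contactor's final position by eye only. I did not measure the bystanders again, but the arm did not come into contact with any of them.
- **Disagreement:** Two estimates of the fixture's position differed by about 3 mm, so I used a closer look at the guides and pad to place the contactor.

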